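# Spin-test the track rollers and sort them

## Task

Some of these track rollers bind. First, while they all stand on the worktop, give every wheel about half a turn in one direction on its axle to see whether it runs free; then put each roller that runs free, flat on its plate, into the storage tray labelled with a disc of its wheel's size, and put each one whose wheel is stuck or catches into the scrap crate. Leave the tools lying where they are.

Things in the scene. Friction and masses are not known exactly. Their poses are not given: they have to be found in the camera images.
- roller_1_mid (a point): roller, large wheel, may be absent: steel plate 86 x 48 x 6 mm (long side along x) lying on the worktop, above it a black-tyred wheel 60 mm in diameter, 24 mm thick, on an upright axle. The point: wheel's centre, 23 mm above the plate's underside (wheel from 11 to 35 mm); axes are the PLATE's, z up. Can be gripped across the tyre from above, to turn the wheel or lift the roller (0.3 kg)
- roller_1_hole (a point): screw hole near the +x end of the plate of roller_1, on its upper face, 36 mm from the axle
- wheel_1 (a joint): turn of wheel 1 relative to its plate, rad, within 0.1 of 0 at the start, grows anticlockwise from above, counts on over whole turns. Turned by its tyre, a free wheel turns while the plate lies still; a stuck one takes its plate round with it; a catching one turns about 1.1 rad either way and then takes the plate along
- roller_2_mid (a point): roller, medium wheel, may be absent: steel plate 74 x 38 x 6 mm (long side along x) lying on the worktop, above it a black-tyred wheel 48 mm in diameter, 24 mm thick, on an upright axle. The point: wheel's centre, 23 mm above the plate's underside (wheel from 11 to 35 mm); axes are the PLATE's, z up. Can be gripped across the tyre from above, to turn the wheel or lift the roller (0.3 kg)
- roller_2_hole (a point): screw hole near the +x end of the plate of roller_2, on its upper face, 30 mm from the axle
- wheel_2 (a joint): turn of wheel 2 relative to its plate, rad, within 0.1 of 0 at the start, grows anticlockwise from above, counts on over whole turns. Turned by its tyre, a free wheel turns while the plate lies still; a stuck one takes its plate round with it; a catching one turns about 1.1 rad either way and then takes the plate along
- roller_3_mid (a point): roller, large wheel, may be absent: steel plate 86 x 48 x 6 mm (long side along x) lying on the worktop, above it a black-tyred wheel 60 mm in diameter, 24 mm thick, on an upright axle. The point: wheel's centre, 23 mm above the plate's underside (wheel from 11 to 35 mm); axes are the PLATE's, z up. Can be gripped across the tyre from above, to turn the wheel or lift the roller (0.3 kg)
- roller_3_hole (a point): screw hole near the +x end of the plate of roller_3, on its upper face, 36 mm from the axle
- wheel_3 (a joint): turn of wheel 3 relative to its plate, rad, within 0.1 of 0 at the start, grows anticlockwise from above, counts on over whole turns. Turned by its tyre, a free wheel turns while the plate lies still; a stuck one takes its plate round with it; a catching one turns about 1.1 rad either way and then takes the plate along
- roller_4_mid (a point): roller, small wheel, may be absent: steel plate 62 x 29 x 6 mm (long side along x) lying on the worktop, above it a black-tyred wheel 36 mm in diameter, 24 mm thick, on an upright axle. The point: wheel's centre, 23 mm above the plate's underside (wheel from 11 to 35 mm); axes are the PLATE's, z up. Can be gripped across the tyre from above, to turn the wheel or lift the roller (0.3 kg)
- roller_4_hole (a point): screw hole near the +x end of the plate of roller_4, on its upper face, 24 mm from the axle
- wheel_4 (a joint): turn of wheel 4 relative to its plate, rad, within 0.1 of 0 at the start, grows anticlockwise from above, counts on over whole turns. Turned by its tyre, a free wheel turns while the plate lies still; a stuck one takes its plate round with it; a catching one turns about 1.1 rad either way and then takes the plate along
- roller_5_mid (a point): roller, medium wheel, may be absent: steel plate 74 x 38 x 6 mm (long side along x) lying on the worktop, above it a black-tyred wheel 48 mm in diameter, 24 mm thick, on an upright axle. The point: wheel's centre, 23 mm above the plate's underside (wheel from 11 to 35 mm); axes are the PLATE's, z up. Can be gripped across the tyre from above, to turn the wheel or lift the roller (0.3 kg)
- roller_5_hole (a point): screw hole near the +x end of the plate of roller_5, on its upper face, 30 mm from the axle
- wheel_5 (a joint): turn of wheel 5 relative to its plate, rad, within 0.1 of 0 at the start, grows anticlockwise from above, counts on over whole turns. Turned by its tyre, a free wheel turns while the plate lies still; a stuck one takes its plate round with it; a catching one turns about 1.1 rad either way and then takes the plate along
- tray_small_in (a point): fixed plywood tray for one roller with a small wheel: 124 x 124 mm outside, walls 5 mm thick and 18 mm high; the label card on its floor bears a black disc 36 mm in diameter, the wheel's size. The point is the middle of the tray's floor, 5 mm above the worktop; x and y along its sides, z up
- tray_medium_in (a point): fixed plywood tray for one roller with a medium wheel: 124 x 124 mm outside, walls 5 mm thick and 18 mm high; the label card on its floor bears a black disc 48 mm in diameter, the wheel's size. The point is the middle of the tray's floor, 5 mm above the worktop; x and y along its sides, z up
- tray_large_in (a point): fixed plywood tray for one roller with a large wheel: 124 x 124 mm outside, walls 5 mm thick and 18 mm high; the label card on its floor bears a black disc 60 mm in diameter, the wheel's size. The point is the middle of the tray's floor, 5 mm above the worktop; x and y along its sides, z up
- crate_in (a point): fixed open scrap crate of brown wood, 170 x 170 mm outside, walls 6 mm thick and 45 mm high. The point is the middle of its floor, 6 mm above the worktop; x and y along its sides, z up
- screwdriver: blue-handled screwdriver 129 x 111 x 27 mm, a loose bystander lying on the worktop, to be left alone; origin at its underside
- pliers: green-handled pliers 75 x 173 x 15 mm, a loose bystander lying on the worktop, to be left alone; origin at its underside
Mind the look-alikes: they are no part of the job. What is shaped like the part that bears roller_3_mid but blue or green is not meant.

How it is judged:
By the outcome, as a careful person would: the job done as asked, in the order asked, and still so for the second after the job is handed in, with the robot touching nothing.
Of roller_2, roller_3, roller_4 only 2 to 3 are there at a start; the rules pass over those that are not, and their reading is None.
Of roller_1, roller_5 only 1 to 2 are there at a start; the rules pass over those that are not, and their reading is None.
At some moment in a run one of roller_1, roller_2, roller_3, roller_4, roller_5 may be knocked a few centimetres aside while the robot is not near it.
It also fails if it takes over 210 s, if anything falls off the work surface, if the arm or the gripper's body presses on something with over 40 N, if the wrist force passes 120 N, or if a joint passes its speed limit or range.

## Robot

A 6-joint arm with a two-finger parallel gripper is mounted at the origin on a cart in front of the work surface, level with it; the furniture and walls round the work are solid. World frame = base frame: x ahead of the robot, y to its left, z up, the work surface at z = 0. Lengths are in m, angles in rad, forces in N, time in s.
With the tool pointing down it reaches from about 0.25 to 0.725 m from the base axis. Payload 4 kg.
Tool frame: the origin (TCP) lies midway between the tips of the shut fingers; the grasp point (between the pads) lies 19 mm behind it; z points along the fingers, x is the direction in which the jaws open and shut, and the axes are right-handed (so a half turn about z gives the same grasp; the last joint's range is limited). The gripper opens to 85 mm and grips with 20 to 120 N. Pads are 22 mm wide; open, the fingers measure 114 mm over their backs; the gripper's body (76 mm by 85 mm) begins 54 mm behind the grasp point. The pads swing forward as they close: fully open they stand 13 mm farther back than shut.
Start: joints at [1.211, 0.241, 0.005, 1.335, 0, 1.571], TCP at [0.176, 0.468, 0.231] pointing down, gripper open.
Joint ranges: [-2.72, 2.72], [-1.05, 1.87], [-1.09, 1.28], [-1.99, 2.15], [-1.42, 1.44], [-3.14, 3.14]. Speed limits (rad/s): [2.79, 2.79, 3.14, 3.14, 3.14, 3.14].

## Interface

Orientations are given as a unit quaternion [x, y, z, w].
In Python, from workcell import bot, vision, ticket gives the robot as it stands.
- The arm moves only by the tool play_rows, never from a script. Its argument "deltas" is one flat list of numbers, 5 for each row, row after row: the opening, from 0 (shut) to 1 (fully open), then the shift along the tool's x, y, z in units of 60 mm (1.0 is 60 mm), then the turn about the tool's z in degrees. A call has 1 to 12 rows; each row shifts and turns the pose as measured when the row begins, along the tool's axes as they then stand; what a row does not reach is not made up. A row lasts 1/8 s, in which the tool goes at most 62.5 mm and 10.7 degrees, less where a joint would pass 70% of its speed; a pose out of reach is approached as far as the arm can. A call is refused whole if a number of a shift passes 1 or a number of a turn 10.7, either way. A call with a gripper value outside its range is refused whole. The fingers move at their own pace and stop on an object; the grip force is fixed at half the most. Time passes only in rows, so rows that do not move let the fingers close. It gives the time, the measured TCP pose, the force and the opening at its end, in the units of the state.
- bot.get_obs(): the state, without advancing time (a new reading comes with each control period).
- vision.camera(name): name is "scene" or "top" or "wrist"; returns a dict with "color" (480x640x3 uint8, blue, green, red), "intrinsics" (3x3 intrinsics, pixels), "rvec" (rotation vector, rad) and "tvec" (3), from world to camera coordinates, as OpenCV has them. Camera axes: x right, y down, z forward; pixel columns grow to the right and rows downward; lengths in m; the calibration is good to about 2 mm. A picture is of the moment at which its call begins. There is no depth.
- ticket.job_done(): hands the job in, once; it reports no verdict.
The state is a dict: "clock": time; "joint_pos": joint angles; "joint_vel": joint speeds; "tau": joint torques, N m; "eef_pos": TCP position; "tool_rot": TCP orientation; "ft_force": force on the tool from outside, world axes, zero at the start; "ft_torque": the same for the moment, N m; "grip_width": finger opening in m.
Only numpy, scipy, OpenCV 4.12 (cv2) and the standard library are available. Lean on these libraries where they do the work, as an engineer would, in place of code of your own. Each camera call takes 0.05 s, during which the arm holds its last target. There are 200 camera calls.

## Working session

There is one attempt and no reset: what is moved stays moved. The work goes in short steps, Python scripts to look and compute and a tool call to move; the robot and the scene stay as the last step left them, time stands still between calls to the robot, and variables do not carry over. Pictures are saved under pics/ and viewed, about 12 in all and at most 16, crops included, and the job is handed in when it is done.

Besides the shell and the picture viewer there is one more tool, called in YAML: its name, and indented under it one key for each argument. play_rows: Moves the arm, as the interface text tells. Its arguments: {"type":"object","properties":{"deltas":{"type":"array"}},"required":["deltas"]}

```bash
mkdir -p pics; ls
cat > h.py <<'E'
import numpy as np, cv2
from workcell import bot, vision, ticket
def cam(n):
    c=vision.camera(n); R=cv2.Rodrigues(np.array(c['rvec'],float))[0]; return c['color'],np.array(c['intrinsics']),R,np.array(c['tvec'],float).ravel()
def ray(c,uv,z):
    _,K,R,t=c; d=R.T@np.linalg.solve(K,[uv[0],uv[1],1.]); o=-R.T@t; return o+d*(z-o[2])/d[2]
def proj(c,p):
    _,K,R,t=c; q=K@(R@np.array(p,float)+t); return q[:2]/q[2]
E
python3 - <<'E'
from h import *
o=bot.get_obs(); print({k:np.round(v,3).tolist() for k,v in o.items()})
for n in ['top','scene']:
    c=cam(n); cv2.imwrite(f'pics/{n}0.png',c[0]); print(n,(-c[2].T@c[3]).round(3),c[2][2].round(2),c[1][0,0])
E
```

```text
pics
{'clock': 0.0, 'joint_pos': [1.211, 0.241, 0.004, 1.335, 0.0, 1.571], 'joint_vel': [0.0, -0.0, 0.0, -0.001, 0.001, -0.001], 'tau': [0.001, -37.231, 25.241, 0.017, 0.0, 0.0], 'eef_pos': [0.176, 0.467, 0.23], 'tool_rot': [0.822, 0.569, -0.001, 0.001], 'ft_force': [0.591, 0.442, 0.853], 'ft_torque': [0.029, -0.007, 0.015], 'grip_width': 0.085}
top [ 0.226 -0.049  1.294] [ 0.19 -0.01 -0.98] 467.3509822295474
scene [-0.073  1.02   1.051] [ 0.36 -0.68 -0.64] 478.57042160072996
```

View pics/top0.png

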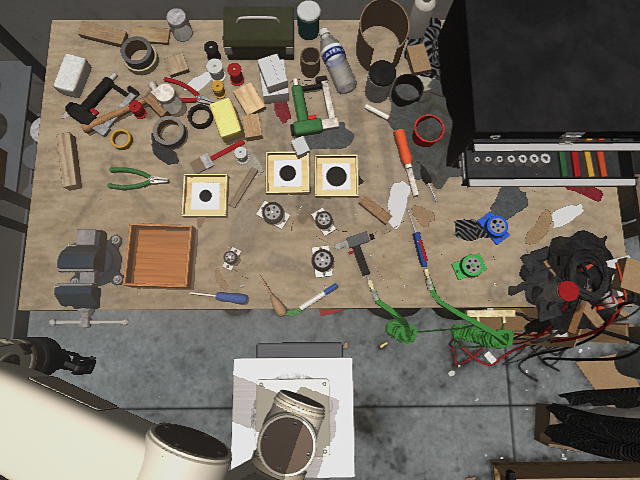

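View pics/scene0.png

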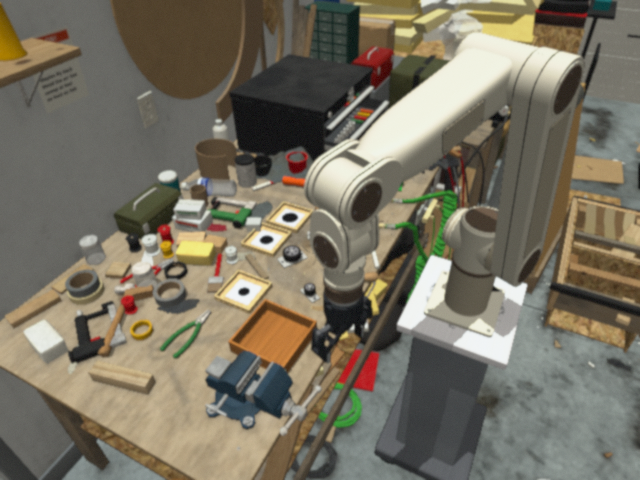

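Run:
```python
from h import *
c=cam('top'); im=c[0]
cv2.imwrite('pics/crop1.png',cv2.resize(im[145:295,175:375],None,fx=4,fy=4,interpolation=cv2.INTER_CUBIC))
for uv in [(273,212),(323,219),(322,260),(231,258)]: print('wheel',uv,ray(c,uv,.035).round(3))
for uv in [(205,196),(288,173),(336,176)]: print('tray',uv,ray(c,uv,.005).round(3))
print('crate rim',[ray(c,u,.045)[:2].round(3).tolist() for u in [(129,225),(196,226),(194,288),(125,288)]])
```

```text
wheel (273, 212) [0.543 0.055 0.035]
wheel (323, 219) [ 0.522 -0.084  0.035]
wheel (322, 260) [ 0.408 -0.08   0.035]
wheel (231, 258) [0.414 0.167 0.035]
tray (205, 196) [0.598 0.252 0.005]
tray (288, 173) [0.666 0.015 0.005]
tray (336, 176) [ 0.657 -0.123  0.005]
crate rim [[0.505, 0.446], [0.502, 0.264], [0.333, 0.261], [0.334, 0.444]]
```

View pics/crop1.png

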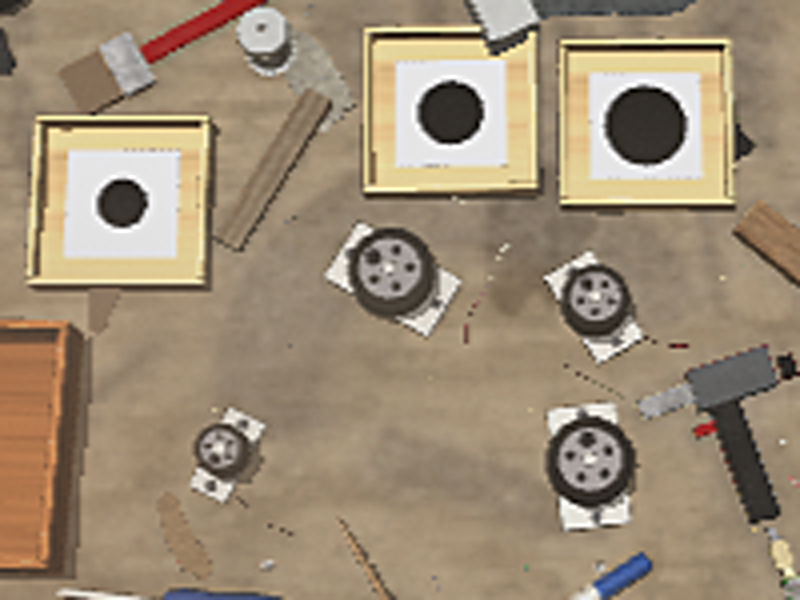

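```bash
cat >> h.py <<'E'
def measure(c,near,rad=.055):
    """wheel centre (dark tyre silhouette at mid height), diameter, plate angle (deg) near a world xy"""
    im,S=c[0],4
    u,v=proj(c,[near[0],near[1],.02]); r=int(rad*370*1.1); x0,y0=int(u)-r,int(v)-r
    p=cv2.resize(im[y0:y0+2*r,x0:x0+2*r],None,fx=S,fy=S,interpolation=cv2.INTER_CUBIC)
    h=cv2.cvtColor(p,cv2.COLOR_BGR2HSV)
    d=((h[...,2]<75)).astype(np.uint8); d=cv2.morphologyEx(d,cv2.MORPH_OPEN,np.ones((5,5)))
    cs=[k for k in cv2.findContours(d,cv2.RETR_EXTERNAL,cv2.CHAIN_APPROX_NONE)[0] if cv2.contourArea(k)>600]
    k=min(cs,key=lambda k:np.hypot(*(np.array(cv2.minEnclosingCircle(k)[0])-r*S)))
    (a,b),_=cv2.minEnclosingCircle(k)[0],0; bx=cv2.fitEllipse(cv2.convexHull(k)); 
    pc=np.array([(bx[0][0]+.5)/S-.5+x0,(bx[0][1]+.5)/S-.5+y0]); w=ray(c,pc,.025)
    e=ray(c,pc+[bx[1][0]/S,0],.025); dia=np.linalg.norm(e-w)*(bx[1][1]/bx[1][0])**.5
    m=((h[...,2]>175)&(h[...,1]<40)).astype(np.uint8)
    hub=np.zeros_like(m); cv2.fillPoly(hub,[cv2.convexHull(k)],1); m[hub>0]=0
    m=cv2.morphologyEx(m,cv2.MORPH_OPEN,np.ones((5,5)))
    ys,xs=np.nonzero(m); P=np.array([ray(c,((x+.5)/S-.5+x0,(y+.5)/S-.5+y0),.006)[:2] for x,y in zip(xs,ys)])
    P=P[np.linalg.norm(P-w[:2],axis=1)<.055] if len(P) else P; ang=None;sz=None
    if len(P)>30:
        rc=cv2.minAreaRect((P*1000).astype(np.float32)); q=cv2.boxPoints(rc); l=max([(q[1]-q[0]),(q[2]-q[1])],key=np.linalg.norm); ang=round(float(np.degrees(np.arctan2(l[1],l[0]))%180)); sz=np.round(rc[1]).tolist()+np.round(np.array(rc[0])).tolist()
    return w[:2].round(4).tolist(),round(dia,4),ang,sz
def state():
    o=bot.get_obs(); from scipy.spatial.transform import Rotation as Ro
    R=Ro.from_quat(o['tool_rot']).as_matrix(); return o,R
def goto(x,y,z):
    """shift in tool axes, in units of 60 mm"""
    o,R=state(); print('t',round(o['clock'],2),'tcp',np.round(o['eef_pos'],4),'yaw',round(float(np.degrees(np.arctan2(R[1,0],R[0,0]))),1),'q6',round(o['joint_pos'][5],2),'w',round(o['grip_width'],4),'F',np.round(o['ft_force'],1),'T',np.round(o['ft_torque'],2))
    d=R.T@(np.array([x,y,z])-o['eef_pos'])/.06; print('->',(x,y,z),'tool units',d.round(3)); return d
W=[(.543,.055),(.522,-.084),(.408,-.080),(.414,.167)]
E
python3 - <<'E'
from h import *
c=cam('top')
for w in W: print(measure(c,w))
for w in [(.598,.252),(.666,.015),(.657,-.123)]: print('tray',measure(c,w,.05))
goto(.414,.167,.12)
E
```

```text
([0.5437, 0.0572], np.float64(0.0601), 59, [86.0, 48.0, 544.0, 58.0])
([0.5196, -0.0854], np.float64(0.0452), 32, [74.0, 39.0, 523.0, -85.0])
([0.4091, -0.0807], np.float64(0.0604), 7, [86.0, 49.0, 409.0, -80.0])Traceback (most recent call last):
  File "<stdin>", line 3, in <module>
  File "h.py", line 17, in measure
    k=min(cs,key=lambda k:np.hypot(*(np.array(cv2.minEnclosingCircle(k)[0])-r*S)))
ValueError: min() iterable argument is empty
```

```bash
sed -i 's/h\[...,2\]<75/h[...,2]<80/; s/np.uint8); d=cv2.morphologyEx(d,cv2.MORPH_OPEN,np.ones((5,5)))/np.uint8); d=cv2.morphologyEx(d,cv2.MORPH_OPEN,np.ones((3,3)))/; s/>600/>200/' h.py
python3 - <<'E'
from h import *
c=cam('top')
for w in W+[(.598,.252),(.666,.015),(.657,-.123)]:
    try: print(measure(c,w))
    except Exception as e: print(w,e)
goto(.414,.167,.12)
E
```

```text
([0.5435, 0.0573], np.float64(0.0608), 59, [86.0, 48.0, 544.0, 58.0])
([0.5226, -0.0848], np.float64(0.0492), 31, [74.0, 38.0, 523.0, -85.0])
([0.4093, -0.0808], np.float64(0.0612), 7, [86.0, 49.0, 409.0, -80.0])
([0.4179, 0.1711], np.float64(0.0363), 154, [28.0, 62.0, 418.0, 172.0])
([0.5942, 0.2466], np.float64(0.0327), 90, [81.0, 79.0, 599.0, 251.0])
([0.66, 0.0162], np.float64(0.0441), 1, [80.0, 79.0, 667.0, 17.0])
([0.6502, -0.1221], np.float64(0.0555), 90, [81.0, 79.0, 656.0, -123.0])
t 0.25 tcp [0.176  0.4677 0.2309] yaw 69.4 q6 1.57 w 0.0854 F [ 0.  -0.1  0.7] T [ 0.   -0.05 -0.  ]
-> (0.414, 0.167, 0.12) tool units [-3.293  5.478  1.852]
```

play_rows:
  deltas: [1,-0.32,0.55,0.15,0,1,-0.32,0.55,0.18,0,1,-0.32,0.55,0.2,0,1,-0.32,0.55,0.2,0,1,-0.32,0.55,0.2,0,1,-0.32,0.55,0.2,0,1,-0.32,0.55,0.2,0,1,-0.32,0.55,0.2,0,1,-0.32,0.55,0.2,0,1,-0.32,0.55,0.1,0,1,0,0,0,0]

```text
clock: 1.62
eef_pos: [0.4249, 0.1646, 0.1172]
tool_rot: [0.821, 0.57, 0.001, -0.001]
ft_force: [-0.6, 0.5, 0.1]
grip_width: 0.0856
```

Run:
```python
from h import *
c=cam('top'); 
try: print(measure(c,(.418,.171)))
except Exception as e: print(e)
goto(.418,.1715,.010)
w=cam('wrist'); cv2.imwrite('pics/w1.png',w[0])
```

```text
([0.4301, 0.1305], np.float64(0.0363), None, None)
t 1.68 tcp [0.4241 0.1654 0.1173] yaw 69.6 q6 0.73 w 0.0856 F [-1.   0.6  0.6] T [0.02 0.06 0.05]
-> (0.418, 0.1715, 0.01) tool units [ 0.056 -0.131  1.789]
```

play_rows:
  deltas: [0.85,0.05,-0.13,0.4,0,0.85,0,0,0.4,0,0.85,0,0,0.4,0,0.85,0,0,0.3,0,0.85,0,0,0.2,0,0.85,0,0,0.05,0]

```text
clock: 2.48
eef_pos: [0.4156, 0.179, 0.0124]
tool_rot: [0.817, 0.576, 0.004, -0.001]
ft_force: [0.0, -0.2, 1.2]
grip_width: 0.0729
```

Run:
```python
from h import *
goto(.418,.1715,.010)
w=cam('wrist'); cv2.imwrite('pics/w2.png',w[0])
```

```text
t 2.48 tcp [0.4156 0.179  0.0124] yaw 70.4 q6 0.75 w 0.0729 F [ 0.  -0.2  1.2] T [-0.02  0.01  0.04]
-> (0.418, 0.1715, 0.01) tool units [-0.105  0.08   0.04 ]
```

View pics/w2.png

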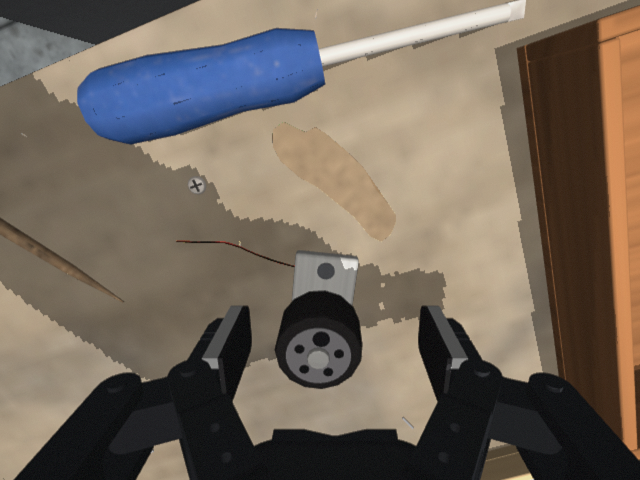

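play_rows:
  deltas: [0.7,-0.1,0.08,0.0,0,0.3,0,0,0.03,0,0.1,0,0,0,0,0.1,0,0,0,0,0.1,0,0,0,0,0.1,0,0,0,0]

```text
clock: 3.28
eef_pos: [0.4196, 0.1716, 0.0121]
tool_rot: [0.818, 0.576, 0.005, -0.001]
ft_force: [0.5, 0.2, -0.9]
grip_width: 0.0341
```

```bash
cat >> h.py <<'E'
def snap(name):
    w=cam('wrist'); cv2.imwrite('pics/'+name,w[0])
E
python3 - <<'E'
from h import *
goto(.418,.1715,.010); snap('s4_0.png')
E
```

```text
t 3.27 tcp [0.4196 0.1716 0.0121] yaw 70.3 q6 0.73 w 0.0341 F [ 0.5  0.2 -0.9] T [ 0.   -0.05 -0.05]
-> (0.418, 0.1715, 0.01) tool units [-0.01  -0.025  0.035]
```

play_rows:
  deltas: [0,0,0,0,-10,0,0,0,0,-10,0,0,0,0,-10,0,0,0,0,-10,0,0,0,0,-10,0,0,0,0,-10,0,0,0,0,-10,0,0,0,0,-10,0,0,0,0,-10,0,0,0,0,0]

```text
clock: 4.58
eef_pos: [0.4191, 0.1722, 0.0124]
tool_rot: [0.146, 0.989, 0.005, 0.003]
ft_force: [-0.3, 0.8, -1.2]
grip_width: 0.0343
```

Run:
```python
from h import *
goto(.418,.1715,.010); snap('s4_1.png')
```

```text
t 4.58 tcp [0.4191 0.1722 0.0124] yaw 163.3 q6 -0.89 w 0.0343 F [-0.3  0.8 -1.2] T [-0.06  0.12 -0.02]
-> (0.418, 0.1715, 0.01) tool units [ 0.015 -0.017  0.039]
```

play_rows:
  deltas: [0,0,0,0,-10,0,0,0,0,-10,0,0,0,0,-10,0,0,0,0,-10,0,0,0,0,-10,0,0,0,0,-10,0,0,0,0,-10,0,0,0,0,-10,0,0,0,0,-10,0,0,0,0,0,0.7,0,0,0,0,0.7,0,0,0,0]

```text
clock: 6.12
eef_pos: [0.4192, 0.1724, 0.0125]
tool_rot: [-0.603, 0.798, 0.002, 0.005]
ft_force: [0.6, -0.1, 0.4]
grip_width: 0.0599
```

Run:
```python
from h import *
snap('s4_2.png')
c=cam('top')
for w in W: 
    try:print(measure(c,w))
    except Exception as e: print(w,e)
goto(.5435,.0575,.12)
```

```text
([0.5434, 0.0573], np.float64(0.0612), 59, [85.0, 47.0, 544.0, 58.0])
([0.5225, -0.0849], np.float64(0.0494), 32, [74.0, 39.0, 523.0, -85.0])
([0.4093, -0.0808], np.float64(0.0614), 7, [86.0, 49.0, 409.0, -80.0])
([0.4297, 0.1519], np.float64(0.0642), None, None)
t 6.22 tcp [0.4192 0.1724 0.0125] yaw -105.8 q6 -2.48 w 0.0598 F [ 0.1  0.6 -1.1] T [-0.05  0.01  0.  ]
-> (0.5435, 0.0575, 0.12) tool units [ 1.26  -2.522 -1.795]
```

play_rows:
  deltas: [0.8,0,0,-0.6,0,1,0,0,-0.8,0,1,0.2,-0.4,-0.4,0,1,0.25,-0.5,0,0,1,0.25,-0.5,0,0,1,0.25,-0.5,0,0,1,0.25,-0.5,0,0,1,0.06,-0.12,0,0,1,0,0,0,0]

```text
clock: 7.35
eef_pos: [0.5464, 0.0544, 0.1243]
tool_rot: [-0.601, 0.799, 0.001, 0.006]
ft_force: [0.1, 0.4, -0.7]
grip_width: 0.0854
```

Run:
```python
from h import *
c=cam('top')
print(measure(c,W[3]))
goto(.5435,.0575,.010)
```

```text
Traceback (most recent call last):
  File "h.py", line 17, in measure
    k=min(cs,key=lambda k:np.hypot(*(np.array(cv2.minEnclosingCircle(k)[0])-r*S)))
ValueError: min() iterable argument is empty
```

play_rows:
  deltas: [0.9,-0.03,0.06,0.4,0,0.9,0,0,0.45,0,0.9,0,0,0.45,0,0.9,0,0,0.35,0,0.9,0,0,0.2,0,0.9,0,0,0.05,0]

```text
clock: 8.15
eef_pos: [0.5398, 0.0643, 0.009]
tool_rot: [-0.604, 0.797, 0.002, 0.006]
ft_force: [-0.0, -0.3, -0.0]
grip_width: 0.077
```

Run:
```python
from h import *
goto(.5435,.0575,.006)
c=cam('top'); cv2.imwrite('pics/top_a.png',c[0])
u,v=map(int,proj(c,(.418,.171,.02)))
h=cv2.cvtColor(c[0][v-20:v+20,u-20:u+20],cv2.COLOR_BGR2HSV)[...,2]; print(u,v,h.min(),np.percentile(h,[5,50,98]))
```

```text
t 8.15 tcp [0.5398 0.0643 0.009 ] yaw -105.6 q6 -2.76 w 0.077 F [-0.  -0.3 -0. ] T [-0.03 -0.03 -0.05]
-> (0.5435, 0.0575, 0.006) tool units [ 0.092 -0.089  0.05 ]
230 257 108 [158. 194. 197.]
```

play_rows:
  deltas: [0.9,0.09,-0.09,0.03,0,0.9,0,0,0.02,0,0.5,0,0,0,0,0.2,0,0,0,0,0.2,0,0,0,0,0.2,0,0,0,0]

```text
clock: 8.95
eef_pos: [0.546, 0.0571, 0.0086]
tool_rot: [-0.604, 0.797, 0.001, 0.008]
ft_force: [-0.8, -0.2, -0.4]
grip_width: 0.0579
```

Run:
```python
from h import *
goto(.5435,.0575,.006); snap('sA_0.png')
```

```text
t 8.95 tcp [0.546  0.0571 0.0086] yaw -105.7 q6 -2.77 w 0.0579 F [-0.8 -0.2 -0.4] T [-0.02  0.04  0.  ]
-> (0.5435, 0.0575, 0.006) tool units [0.006 0.042 0.043]
```

play_rows:
  deltas: [0,0,0,0,10,0,0,0,0,10,0,0,0,0,10,0,0,0,0,10,0,0,0,0,10,0,0,0,0,10,0,0,0,0,10,0,0,0,0,10,0,0,0,0,10,0,0,0,0,0]

```text
clock: 10.25
eef_pos: [0.5498, 0.0531, 0.0088]
tool_rot: [0.162, 0.987, 0.002, 0.009]
ft_force: [-0.9, 0.4, 0.1]
grip_width: 0.0579
```

Run:
```python
from h import *
goto(.5435,.0575,.006); snap('sA_1.png')
```

```text
t 10.25 tcp [0.5498 0.0531 0.0088] yaw 161.4 q6 -1.15 w 0.0579 F [-0.9  0.4  0.1] T [ 0.11  0.19 -0.06]
-> (0.5435, 0.0575, 0.006) tool units [0.123 0.037 0.045]
```

play_rows:
  deltas: [0,0,0,0,10,0,0,0,0,10,0,0,0,0,10,0,0,0,0,10,0,0,0,0,10,0,0,0,0,10,0,0,0,0,10,0,0,0,0,10,0,0,0,0,10,0,0,0,0,0,0.95,0,0,0,0,0.95,0,0,0,0]

```text
clock: 11.8
eef_pos: [0.5554, 0.0521, 0.0098]
tool_rot: [0.816, 0.578, 0.011, 0.01]
ft_force: [0.2, 0.4, 0.5]
grip_width: 0.0809
```

Run:
```python
from h import *
snap('sA_2.png')
c=cam('top')
for w in W: 
    try:print(measure(c,w))
    except Exception as e: print(w,e)
goto(.5225,-.085,.12)
```

```text
([0.5489, -0.0022], np.float64(0.0331), 1, [50.0, 14.0, 549.0, 45.0])
([0.5225, -0.0842], np.float64(0.0503), 31, [73.0, 38.0, 523.0, -85.0])
([0.4098, -0.0801], np.float64(0.0629), 90, [17.0, 13.0, 447.0, -91.0])
(0.414, 0.167) min() iterable argument is empty
t 11.9 tcp [0.5554 0.052  0.0098] yaw 70.5 q6 0.44 w 0.0809 F [-0.2  0.1  0.3] T [-0.    0.05 -0.02]
-> (0.5225, -0.085, 0.12) tool units [-2.322  0.298 -1.846]
```

play_rows:
  deltas: [1,0,0,-0.6,0,1,0,0,-0.8,0,1,-0.4,0.05,-0.4,0,1,-0.5,0.07,0,0,1,-0.5,0.07,0,0,1,-0.5,0.06,0,0,1,-0.35,0.05,0,0,1,0,0,0,10,1,0,0,0,10,0.85,0,0,0,10,0.85,0,0,0,0]

```text
clock: 13.28
eef_pos: [0.5242, -0.0856, 0.1217]
tool_rot: [0.939, 0.344, 0.015, 0.007]
ft_force: [0.3, -0.3, -0.1]
grip_width: 0.0723
```

Run:
```python
from h import *
c=cam('top')
for w in W: 
    try:print(measure(c,w))
    except Exception as e: print(w,e)
goto(.5225,-.085,.008)
```

```text
([0.5558, 0.052], np.float64(0.0611), 56, [98.0, 67.0, 561.0, 41.0])
(0.522, -0.084) min() iterable argument is empty
(0.408, -0.08) min() iterable argument is empty
([0.4184, 0.1724], np.float64(0.0364), 156, [28.0, 61.0, 419.0, 173.0])
t 13.32 tcp [ 0.5242 -0.0856  0.1217] yaw 40.3 q6 0.7 w 0.0729 F [0.6 0.1 0.1] T [0.04 0.01 0.05]
-> (0.5225, -0.085, 0.008) tool units [-0.057 -0.07   1.892]
```

play_rows:
  deltas: [0.85,0,0,0.4,0,0.85,0,0,0.45,0,0.85,0,0,0.45,0,0.85,0,0,0.35,0,0.85,0,0,0.18,0,0.85,0,0,0,0,0.85,0,0,0,0]

```text
clock: 14.2
eef_pos: [0.5303, -0.0859, 0.011]
tool_rot: [0.935, 0.353, 0.017, 0.009]
ft_force: [0.8, 0.6, 0.2]
grip_width: 0.0729
```

Run:
```python
from h import *
goto(.5225,-.085,.008)
```

```text
t 14.2 tcp [ 0.5303 -0.0859  0.011 ] yaw 41.4 q6 0.69 w 0.0729 F [0.8 0.6 0.2] T [-0.04  0.04 -0.02]
-> (0.5225, -0.085, 0.008) tool units [-0.089 -0.099  0.045]
```

play_rows:
  deltas: [0.85,-0.09,-0.1,0.03,0,0.85,0,0,0.02,0,0.4,0,0,0,0,0.1,0,0,0,0,0.1,0,0,0,0,0.1,0,0,0,0]

```text
clock: 14.95
eef_pos: [0.5235, -0.0851, 0.0101]
tool_rot: [0.935, 0.354, 0.019, 0.01]
ft_force: [-0.4, -0.1, 0.5]
grip_width: 0.0461
```

Run:
```python
from h import *
goto(.5225,-.085,.008); snap('sM_0.png')
```

```text
t 14.95 tcp [ 0.5235 -0.0851  0.0101] yaw 41.4 q6 0.69 w 0.0461 F [-0.4 -0.1  0.5] T [-0.    0.09 -0.06]
-> (0.5225, -0.085, 0.008) tool units [-0.012 -0.013  0.034]
```

play_rows:
  deltas: [0,0,0,0,-10,0,0,0,0,-10,0,0,0,0,-10,0,0,0,0,-10,0,0,0,0,-10,0,0,0,0,-10,0,0,0,0,-10,0,0,0,0,-10,0,0,0,0,-10,0,0,0,0,0]

```text
clock: 16.25
eef_pos: [0.5272, -0.086, 0.0115]
tool_rot: [0.389, 0.921, 0.007, 0.023]
ft_force: [0.5, -0.4, 0.5]
grip_width: 0.046
```

Run:
```python
from h import *
goto(.5225,-.085,.008); snap('sM_1.png')
```

```text
t 16.25 tcp [ 0.5272 -0.086   0.0115] yaw 134.2 q6 -0.94 w 0.046 F [ 0.5 -0.4  0.5] T [ 0.13  0.11 -0.03]
-> (0.5225, -0.085, 0.008) tool units [ 0.068 -0.046  0.054]
```

play_rows:
  deltas: [0,0,0,0,-10,0,0,0,0,-10,0,0,0,0,-10,0,0,0,0,-10,0,0,0,0,-10,0,0,0,0,-10,0,0,0,0,-10,0,0,0,0,-10,0,0,0,0,-10,0,0,0,0,0,0.85,0,0,0,0,0.85,0,0,0,0]

```text
clock: 17.8
eef_pos: [0.5318, -0.0826, 0.0132]
tool_rot: [-0.384, 0.923, -0.01, 0.027]
ft_force: [0.1, -1.0, -0.0]
grip_width: 0.0727
```

Run:
```python
from h import *
snap('sM_2.png')
c=cam('top')
for w in [(.555,.052),(.408,-.08),W[3]]: 
    try:print(measure(c,w))
    except Exception as e: print(w,e)
goto(.409,-.0805,.12)
```

```text
([0.5558, 0.052], np.float64(0.0612), 55, [85.0, 48.0, 557.0, 52.0])
(0.408, -0.08) min() iterable argument is empty
([0.4177, 0.1704], np.float64(0.0335), 155, [29.0, 61.0, 419.0, 173.0])
t 17.9 tcp [ 0.5318 -0.0825  0.0131] yaw -134.7 q6 -2.52 w 0.0728 F [0.3 0.4 0.3] T [-0.02  0.    0.08]
-> (0.409, -0.0805, 0.12) tool units [ 1.339  1.405 -1.895]
```

play_rows:
  deltas: [0.95,0,0,-0.6,0,0.95,0,0,-0.8,0,0.95,0.25,0.25,-0.4,0,0.95,0.35,0.35,0,0,0.95,0.35,0.35,0,0,0.95,0.33,0.35,0,0,0.95,0.06,0.08,0,0,0.95,0,0,0,0,0.95,0,0,0,0]

```text
clock: 19.02
eef_pos: [0.4095, -0.082, 0.1183]
tool_rot: [-0.381, 0.924, -0.011, 0.029]
ft_force: [0.5, 0.6, 0.6]
grip_width: 0.0811
```

Run:
```python
from h import *
c=cam('top')
for w in [(.555,.052),(.522,-.084),(.408,-.08),W[3]]: 
    try:print(measure(c,w))
    except Exception as e: print(w,e)
goto(.409,-.0805,.006)
```

```text
([0.5559, 0.0521], np.float64(0.0613), 55, [85.0, 48.0, 557.0, 52.0])
(0.522, -0.084) min() iterable argument is empty
(0.408, -0.08) min() iterable argument is empty
([0.4182, 0.1722], np.float64(0.0361), 155, [29.0, 62.0, 419.0, 173.0])
t 19.07 tcp [ 0.4096 -0.082   0.1183] yaw -135.1 q6 -2.56 w 0.0808 F [ 0.3  0.1 -0.3] T [-0.01  0.05 -0.01]
-> (0.409, -0.0805, 0.006) tool units [0.073 0.104 1.867]
```

play_rows:
  deltas: [0.95,0.02,0.03,0.4,0,0.95,0.02,0.03,0.45,0,0.95,0.02,0.03,0.45,0,0.95,0.01,0.01,0.32,0,0.95,0,0,0.18,0,0.95,0,0,0,0,0.95,0,0,0,0]

```text
clock: 19.95
eef_pos: [0.4172, -0.0814, 0.008]
tool_rot: [-0.382, 0.924, -0.013, 0.032]
ft_force: [0.4, -0.7, 0.8]
grip_width: 0.0811
```

Run:
```python
from h import *
goto(.409,-.0805,.006)
```

```text
t 19.95 tcp [ 0.4172 -0.0814  0.008 ] yaw -135.0 q6 -2.56 w 0.0811 F [ 0.4 -0.7  0.8] T [-0.01  0.04 -0.05]
-> (0.409, -0.0805, 0.006) tool units [0.087 0.109 0.024]
```

play_rows:
  deltas: [0.95,0.09,0.11,0.02,0,0.95,0,0,0,0,0.5,0,0,0,0,0.2,0,0,0,0,0.2,0,0,0,0,0.2,0,0,0,0]

```text
clock: 20.7
eef_pos: [0.4096, -0.0807, 0.0087]
tool_rot: [-0.382, 0.924, -0.014, 0.033]
ft_force: [0.5, 0.5, -1.8]
grip_width: 0.0584
```

Run:
```python
from h import *
goto(.409,-.0805,.006); snap('sB_0.png')
```

```text
t 20.7 tcp [ 0.4096 -0.0807  0.0087] yaw -135.0 q6 -2.56 w 0.0584 F [ 0.5  0.5 -1.8] T [0.03 0.09 0.02]
-> (0.409, -0.0805, 0.006) tool units [0.007 0.011 0.044]
```

play_rows:
  deltas: [0,0,0,0,10,0,0,0,0,10,0,0,0,0,10,0,0,0,0,10,0,0,0,0,10,0,0,0,0,10,0,0,0,0,10,0,0,0,0,10,0,0,0,0,10,0,0,0,0,0]

```text
clock: 22.0
eef_pos: [0.4118, -0.0847, 0.0116]
tool_rot: [0.407, 0.913, 0.01, 0.037]
ft_force: [-0.7, -0.5, 2.7]
grip_width: 0.0581
```

Run:
```python
from h import *
goto(.409,-.0805,.006); snap('sB_1.png')
```

```text
t 22.0 tcp [ 0.4118 -0.0847  0.0116] yaw 131.8 q6 -0.94 w 0.0581 F [-0.7 -0.5  2.7] T [-0.17  0.44 -0.03]
-> (0.409, -0.0805, 0.006) tool units [0.089 0.008 0.089]
```

play_rows:
  deltas: [0,0,0,0,10,0,0,0,0,10,0,0,0,0,10,0,0,0,0,10,0,0,0,0,10,0,0,0,0,10,0,0,0,0,10,0,0,0,0,10,0,0,0,0,10,0,0,0,0,0,0.95,0,0,0,0,0.95,0,0,0,0]

```text
clock: 23.55
eef_pos: [0.4106, -0.0858, 0.0132]
tool_rot: [0.936, 0.35, 0.032, 0.019]
ft_force: [0.0, -0.7, 0.0]
grip_width: 0.0813
```

Run:
```python
from h import *
snap('sB_2.png'); goto(.409,-.0805,.006)
rows=[]
for r in '4AMB':
    rows.append(np.hstack([cv2.resize(cv2.imread(f'pics/s{r}_{i}.png')[150:450,140:540],(266,150 if 0 else 150)) for i in range(3)]))
cv2.imwrite('pics/montage.png',np.vstack(rows))
```

```text
t 23.6 tcp [ 0.4105 -0.0858  0.0132] yaw 41.0 q6 0.65 w 0.081 F [0.6 0.2 0.6] T [-0.    0.07 -0.04]
-> (0.409, -0.0805, 0.006) tool units [ 0.033 -0.09   0.116]
```

View pics/montage.png

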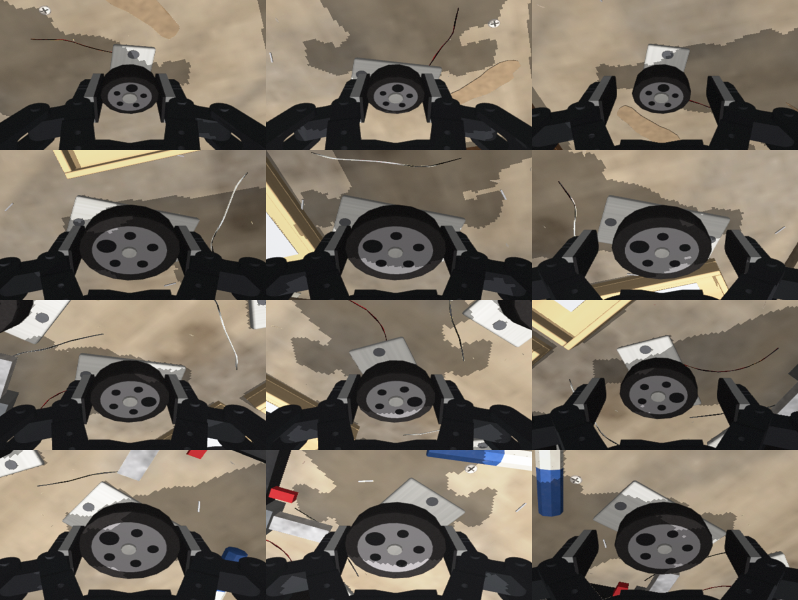

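play_rows:
  deltas: [0.95,0,0,0.08,0,0.95,0,0,0.03,0,0.5,0,0,0,0,0,0,0,0,0,0,0,0,0,0,0,0,0,0,0,0,0,0,-0.3,0,0,0,0,-0.6,0,0,0,0,-0.6,0,0,0,0,0,0]

```text
clock: 24.85
eef_pos: [0.4018, -0.0839, 0.0961]
tool_rot: [0.936, 0.351, 0.029, 0.017]
ft_force: [-0.6, -0.1, -3.8]
grip_width: 0.0584
```

Run:
```python
from h import *
c=cam('top')
for w in [(.555,.052),(.53,-.084),W[3]]: 
    try:print(measure(c,w))
    except Exception as e: print(w,e)
goto(.656,-.123,.10)
```

```text
([0.5558, 0.0521], np.float64(0.0613), 55, [85.0, 48.0, 557.0, 52.0])
([0.5429, -0.0855], np.float64(0.0337), 122, [82.0, 85.0, 525.0, -82.0])
([0.4181, 0.1718], np.float64(0.0357), 156, [29.0, 62.0, 419.0, 173.0])
t 24.9 tcp [ 0.4004 -0.0836  0.0945] yaw 41.2 q6 0.65 w 0.0585 F [ 0.1 -0.3 -3.5] T [ 0.03  0.1  -0.03]
-> (0.656, -0.123, 0.1) tool units [2.776 3.292 0.185]
```

play_rows:
  deltas: [0,0.25,0.3,0,0,0,0.35,0.41,0,0,0,0.35,0.41,0,0,0,0.35,0.41,0,0,0,0.35,0.41,0.03,0,0,0.35,0.41,0.03,0,0,0.35,0.41,0.03,0,0,0.33,0.41,0.03,0,0,0.1,0.12,0.03,0,0,0,0,0,0,0,0,0,0,0]

```text
clock: 26.28
eef_pos: [0.6452, -0.1205, 0.0685]
tool_rot: [0.936, 0.351, 0.007, 0.004]
ft_force: [-0.2, -0.5, -2.7]
grip_width: 0.0585
```

Run:
```python
from h import *
goto(.656,-.123,.014); snap('pB.png')
```

```text
t 26.27 tcp [ 0.6452 -0.1205  0.0685] yaw 41.1 q6 0.67 w 0.0585 F [-0.2 -0.5 -2.7] T [-0.04  0.01 -0.05]
-> (0.656, -0.123, 0.014) tool units [0.098 0.139 0.91 ]
```

View pics/pB.png

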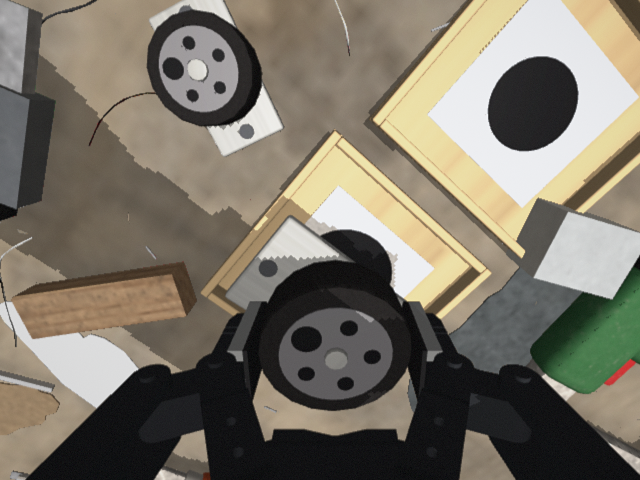

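play_rows:
  deltas: [0,0.1,0.14,0,0,0,0,0,0,0,0,0,0,0.25,0,0,0,0,0.25,0,0,0,0,0.2,0,0,0,0,0.08,0,0,0,0,0,0]

```text
clock: 27.2
eef_pos: [0.6546, -0.1228, 0.0185]
tool_rot: [0.936, 0.351, 0.006, 0.004]
ft_force: [0.4, 0.2, -2.1]
grip_width: 0.0584
```

Run:
```python
from h import *
goto(.656,-.123,.014)
```

```text
t 27.2 tcp [ 0.6546 -0.1228  0.0185] yaw 41.1 q6 0.67 w 0.0584 F [ 0.4  0.2 -2.1] T [ 0.03  0.09 -0.07]
-> (0.656, -0.123, 0.014) tool units [0.014 0.016 0.075]
```

play_rows:
  deltas: [0,0,0,0.05,0,0,0,0,0.02,0,0.9,0,0,0,0,0.95,0,0,0,0,0.95,0,0,-0.3,0,0.95,0,0,-0.7,0,0.95,0,0,-0.7,0,0.95,0,-0.5,-0.3,0,0.95,0,-0.8,0,0,0.95,0,-0.8,0,0,0.95,0,0,0,0]

```text
clock: 28.58
eef_pos: [0.5739, -0.0264, 0.1506]
tool_rot: [0.937, 0.35, 0.017, 0.008]
ft_force: [0.8, -0.8, 0.2]
grip_width: 0.081
```

Run:
```python
from h import *
c=cam('top');cv2.imwrite('pics/top_b.png',c[0])
for w in [(.555,.052),(.53,-.084),W[3],(.656,-.123)]: 
    try:print(measure(c,w))
    except Exception as e: print(w,e)
goto(.53,-.084,.10)
```

```text
(0.555, 0.052) min() iterable argument is empty
([0.5326, -0.0929], np.float64(0.0327), 177, [36.0, 102.0, 534.0, -56.0])
(0.414, 0.167) min() iterable argument is empty
([0.6547, -0.1226], np.float64(0.0614), 90, [95.0, 85.0, 655.0, -115.0])
t 28.62 tcp [ 0.5758 -0.0276  0.1512] yaw 40.9 q6 0.81 w 0.081 F [-0.4 -0.1 -0. ] T [-0.02 -0.01 -0.04]
-> (0.53, -0.084, 0.1) tool units [-1.215  0.186  0.827]
```

Run:
```python
from h import *
w=cam('wrist'); cv2.imwrite('pics/w_m.png',w[0])
print([proj(w,p).round().tolist() for p in [(.53,-.084,.035),(.556,.052,.035),(.418,.172,.035)]], (-w[2].T@w[3]).round(3), w[1][0,0])
import numpy as np
h=cv2.cvtColor(w[0],cv2.COLOR_BGR2HSV); m=((h[...,2]>150)&(h[...,1]<30)).astype(np.uint8)
n,l,s,ct=cv2.connectedComponentsWithStats(m)
for i in range(1,n):
    if s[i][4]>300: print(s[i].tolist(), ray(w,ct[i],.006).round(3))
```

```text
[[237.0, 246.0], [385.0, 128.0], [352.0, -249.0]] [0.514 0.037 0.291] 358.61023324804665
[596, 0, 44, 30, 753] [0.63  0.217 0.006]
[405, 79, 34, 69, 799] [0.575 0.084 0.006]
[354, 96, 62, 65, 2531] [0.561 0.054 0.006]
[317, 103, 39, 68, 929] [0.534 0.023 0.006]
[579, 143, 39, 53, 437] [0.705 0.142 0.006]
[508, 153, 77, 50, 2036] [0.691 0.11  0.006]
[619, 154, 21, 47, 713] [0.742 0.157 0.006]
[379, 182, 129, 120, 5697] [0.664 0.019 0.006]
[112, 201, 26, 47, 680] [ 0.451 -0.14   0.006]
[313, 292, 74, 57, 1103] [ 0.654 -0.091  0.006]
[271, 303, 58, 60, 954] [ 0.624 -0.133  0.006]
[459, 315, 55, 46, 988] [ 0.768 -0.016  0.006]
[505, 448, 39, 29, 507] [ 0.932 -0.105  0.006]
[142, 451, 27, 22, 312] [ 0.612 -0.363  0.006]
```

View pics/w_m.png

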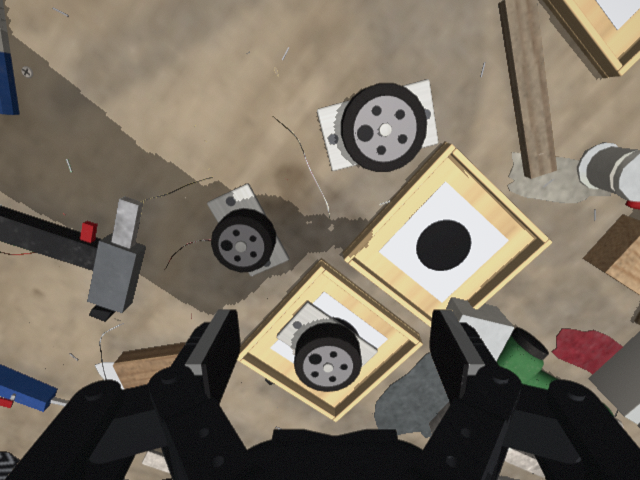

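Run:
```python
from h import *
w=cam('wrist'); a=ray(w,(229,192),.006); b=ray(w,(266,268),.006); print('M',ray(w,(241,246),.035).round(4),(a+b)/2,np.linalg.norm(a-b),np.degrees(np.arctan2(*(a-b)[1::-1])))
print('A',ray(w,(386,130),.035))
goto(.530,-.084,.10)
```

```text
M [ 0.5335 -0.0829  0.035 ] [ 0.53254367 -0.08197458  0.006     ] 0.07204171416345657 151.12553070082035
A [0.55874179 0.05073665 0.035     ]
t 28.73 tcp [ 0.577  -0.0289  0.1503] yaw 40.8 q6 0.81 w 0.081 F [ 0.4 -0.2  0.4] T [-0.01  0.04  0.03]
-> (0.53, -0.084, 0.1) tool units [-1.215  0.158  0.812]
```

play_rows:
  deltas: [0.85,-0.4,0.05,0.3,0,0.85,-0.4,0.05,0.3,0,0.85,-0.38,0.06,0.2,0,0.85,0,0,0,10,0.85,0,0,0,10,0.85,0,0,0,10,0.85,0,0,0,10,0.85,0,0,0,10,0.85,0,0,0,10,0.85,0,0,0,10,0.85,0,0,0,0]

```text
clock: 30.1
eef_pos: [0.5434, -0.0987, 0.1019]
tool_rot: [0.96, -0.279, 0.026, -0.002]
ft_force: [0.6, -0.7, 0.2]
grip_width: 0.0724
```

Run:
```python
from h import *
w=cam('wrist'); print('wheel px',proj(w,(.5315,-.083,.035)))
g=cv2.cvtColor(w[0],cv2.COLOR_BGR2HSV)[...,2]; 
c=cam('top')
for p in [(.555,.052),(.418,.172)]: 
    try:print(measure(c,p))
    except Exception as e: print(p,e)
goto(.5315,-.083,.008)
```

```text
wheel px [299.64932429 249.74108612]
([0.5558, 0.052], np.float64(0.0611), 55, [85.0, 48.0, 557.0, 52.0])
([0.4184, 0.1724], np.float64(0.0364), 156, [28.0, 61.0, 419.0, 173.0])
t 30.2 tcp [ 0.5431 -0.0984  0.1018] yaw -32.4 q6 1.96 w 0.0724 F [ 0.1  0.1 -0. ] T [ 0.05  0.02 -0.02]
-> (0.5315, -0.083, 0.008) tool units [-0.376 -0.083  1.549]
```

play_rows:
  deltas: [0.85,-0.3,-0.07,0,0,0.85,-0.07,-0.01,0.3,0,0.85,0,0,0.4,0,0.85,0,0,0.4,0,0.85,0,0,0.3,0,0.85,0,0,0.1,0,0.85,0,0,0,0]

```text
clock: 31.08
eef_pos: [0.5347, -0.0851, 0.01]
tool_rot: [0.962, -0.273, 0.028, -0.002]
ft_force: [-0.2, 0.7, 1.0]
grip_width: 0.0724
```

Run:
```python
from h import *
goto(.5315,-.083,.008); w=cam('wrist'); cv2.imwrite('pics/w_m2.png',cv2.resize(w[0],(400,300)))
```

```text
t 31.07 tcp [ 0.5347 -0.0851  0.01  ] yaw -31.8 q6 1.97 w 0.0724 F [-0.2  0.7  1. ] T [ 0.04  0.06 -0.04]
-> (0.5315, -0.083, 0.008) tool units [-0.066 -0.002  0.03 ]
```

View pics/w_m2.png

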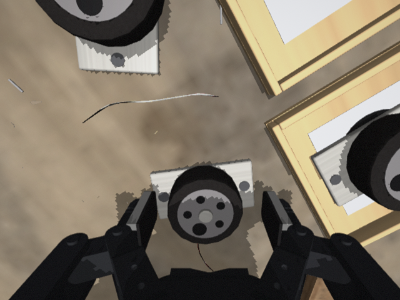

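play_rows:
  deltas: [0.85,-0.06,0,0.03,0,0.3,0,0,0,0,0,0,0,0,0,0,0,0,0,0,0,0,0,0,0,0,0,0,-0.3,0,0,0,0,-0.6,0,0,0,0,-0.7,0,0,0,0,-0.6,0,0,0,0,0,0]

```text
clock: 32.38
eef_pos: [0.5227, -0.0815, 0.1425]
tool_rot: [0.962, -0.273, 0.027, -0.002]
ft_force: [-0.5, 0.5, -3.4]
grip_width: 0.0466
```

Run:
```python
from h import *
c=cam('top')
im=c[0]; h=cv2.cvtColor(im,cv2.COLOR_BGR2HSV); m=((h[...,0]<18)&(h[...,1]>120)&(h[...,2]>90)).astype(np.uint8); m[:, :110]=0; m[:,210:]=0; m[:210]=0; m[300:]=0
n,l,s,ct=cv2.connectedComponentsWithStats(m); i=1+np.argmax(s[1:,4]); x,y,a,b=s[i][:4]; print(s[i])
q=cv2.boxPoints(cv2.minAreaRect(np.argwhere(l==i)[:,::-1].astype(np.float32))); P=[ray(c,p,.045)[:2] for p in q]; print(np.round(P,3).tolist(),np.mean(P,0))
for p in [(.555,.052),(.418,.172)]: 
    try:print(measure(c,p))
    except Exception as e: print(p,e)
goto(.418,.318,.12)
```

```text
[ 123  223   69   64 3498]
[[0.342, 0.451], [0.513, 0.456], [0.504, 0.276], [0.334, 0.275]] [0.42349058 0.36457845]
([0.556, 0.0521], np.float64(0.0609), 54, [98.0, 73.0, 563.0, 40.0])
([0.4182, 0.1722], np.float64(0.036), 156, [28.0, 61.0, 419.0, 173.0])
t 32.42 tcp [ 0.5212 -0.0813  0.1405] yaw -31.7 q6 1.97 w 0.0464 F [ 0.8  0.2 -3.6] T [ 0.06  0.09 -0.08]
-> (0.418, 0.318, 0.12) tool units [-4.971 -4.755  0.193]
```

play_rows:
  deltas: [0,-0.35,-0.35,0,0,0,-0.52,-0.51,0,0,0,-0.52,-0.51,0,0,0,-0.52,-0.51,0,0,0,-0.52,-0.51,0,0,0,-0.52,-0.51,0,0,0,-0.52,-0.51,0,0,0,-0.52,-0.51,0,0,0,-0.52,-0.51,0,0,0,-0.4,-0.4,0,0,0,0,0,0,-10,0,0,0,0,-10]

```text
clock: 33.92
eef_pos: [0.4044, 0.3264, 0.1013]
tool_rot: [0.995, -0.097, 0.004, 0.014]
ft_force: [0.5, 0.6, -3.0]
grip_width: 0.0463
```

Run:
```python
from h import *
goto(.423,.328,.06)
c=cam('top'); 
for p in [(.555,.052),(.418,.172),(.656,-.123)]: 
    try:print(measure(c,p))
    except Exception as e: print(p,e)
w=cam('wrist'); cv2.imwrite('pics/w_c.png',cv2.resize(w[0],(480,360)))
```

```text
t 33.92 tcp [0.4044 0.3264 0.1013] yaw -11.1 q6 2.46 w 0.0463 F [ 0.5  0.6 -3. ] T [-0.01  0.    0.03]
-> (0.423, 0.328, 0.06) tool units [ 0.292 -0.105  0.688]
([0.5558, 0.0521], np.float64(0.0613), 55, [85.0, 48.0, 557.0, 52.0])
([0.4184, 0.1722], np.float64(0.0366), 156, [29.0, 62.0, 419.0, 173.0])
([0.6547, -0.1227], np.float64(0.0611), 0, [85.0, 80.0, 655.0, -123.0])
```

View pics/w_c.png

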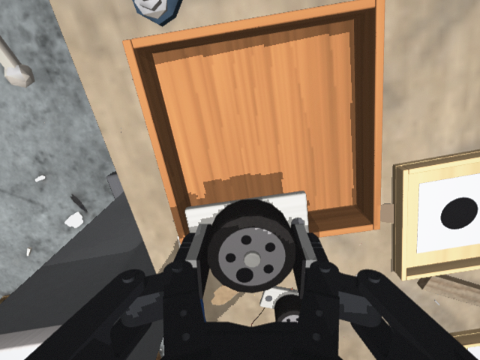

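Run:
```python
from h import *
w=cam('wrist')
for p in [(125,41),(384,1),(380,232)]: print(ray(w,np.array(p)*4/3,.045).round(3))
```

```text
[0.347 0.451 0.045]
[0.513 0.44  0.045]
[0.505 0.271 0.045]
```

play_rows:
  deltas: [0,0.3,-0.06,0,0,0,0,0,0,-10,0,0,0,0,0,0,0,0,0.3,0,0,0,0,0.3,0,0,0,0,0,0]

```text
clock: 34.83
eef_pos: [0.4294, 0.3233, 0.0638]
tool_rot: [1.0, -0.024, 0.004, 0.014]
ft_force: [-0.4, -0.6, -3.4]
grip_width: 0.0462
```

Run:
```python
from h import *
goto(.424,.325,.016)
```

```text
t 34.83 tcp [0.4294 0.3233 0.0638] yaw -2.7 q6 2.28 w 0.0462 F [-0.4 -0.6 -3.4] T [0.03 0.02 0.01]
-> (0.424, 0.325, 0.016) tool units [-0.099 -0.046  0.794]
```

play_rows:
  deltas: [0,-0.08,-0.04,0.3,0,0,0,0,0.25,0,0,0,0,0.15,0,0,0,0,0.06,0,0,0,0,0.04,0,0,0,0,0,0]

```text
clock: 35.58
eef_pos: [0.4288, 0.3259, 0.0185]
tool_rot: [1.0, -0.028, 0.007, 0.012]
ft_force: [-0.0, -0.0, -1.8]
grip_width: 0.0462
```

Run:
```python
from h import *
goto(.424,.325,.016)
```

```text
t 35.58 tcp [0.4288 0.3259 0.0185] yaw -3.2 q6 2.29 w 0.0462 F [-0.  -0.  -1.8] T [-0.01  0.14  0.03]
-> (0.424, 0.325, 0.016) tool units [-0.079  0.019  0.042]
```

play_rows:
  deltas: [0,0,0,0.04,0,0.6,0,0,0,0,0.8,0,0,0,0,0.8,0,0,-0.4,0,0.8,0,0,-0.8,0,0.9,0,0,-0.7,0,0.95,0.3,0.6,0,0,0.95,0.35,0.75,0,0,0.95,0.35,0.75,0,0,0.95,0.4,0.75,0,0,0.95,0.4,0.75,0,0,0.95,0.4,0.6,0,0]

```text
clock: 37.08
eef_pos: [0.5533, 0.0684, 0.1455]
tool_rot: [1.0, -0.024, 0.014, 0.009]
ft_force: [0.6, 0.3, 0.7]
grip_width: 0.0816
```

play_rows:
  deltas: [0.95,0,0,0,-10,0.95,0,0,0,-10,0.95,0,0,0,-10,0.95,0,0,0,-10,0.95,0,0,0,-10,0.95,0,0,0,-7,0.95,0,0,0,0]

```text
clock: 37.95
eef_pos: [0.5578, 0.0634, 0.1454]
tool_rot: [0.885, 0.466, 0.01, 0.016]
ft_force: [-0.2, -0.3, -0.9]
grip_width: 0.0817
```

Run:
```python
from h import *
goto(.556,.052,.006)
c=cam('top'); cv2.imwrite('pics/top_c.png',c[0][140:300,100:380])
try: print(measure(c,(.418,.172)))
except Exception as e: print(e)
w=cam('wrist'); cv2.imwrite('pics/w_a.png',cv2.resize(w[0],(480,360)))
t=cv2.resize(c[0][140:300,100:380],None,fx=2,fy=2); r=cv2.resize(w[0],(427,320)); cv2.imwrite('pics/both_a.png',np.vstack([t,np.pad(r,((0,0),(0,560-427),(0,0)))])[:600])
```

```text
t 37.95 tcp [0.5578 0.0634 0.1454] yaw 55.5 q6 0.73 w 0.0817 F [-0.2 -0.3 -0.9] T [0.04 0.05 0.01]
-> (0.556, 0.052, 0.006) tool units [-0.182 -0.004  2.324]
min() iterable argument is empty
```

View pics/both_a.png

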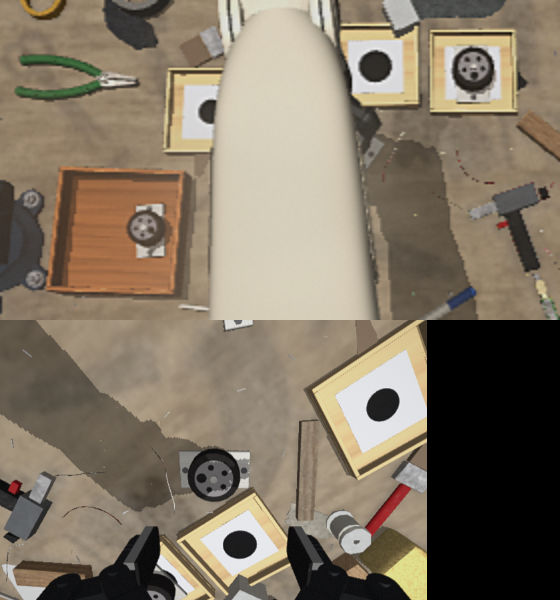

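play_rows:
  deltas: [0.88,-0.1,0,0.4,0,0.88,-0.08,0,0.45,0,0.88,0,0,0.45,0,0.88,0,0,0.45,0,0.88,0,0,0.35,0,0.88,0,0,0.15,0,0.88,0,0,0,0]

```text
clock: 38.92
eef_pos: [0.5588, 0.052, 0.0082]
tool_rot: [0.887, 0.461, 0.013, 0.017]
ft_force: [-0.2, 0.4, 0.2]
grip_width: 0.0751
```

Run:
```python
from h import *
goto(.556,.052,.006)
```

```text
t 38.92 tcp [0.5588 0.052  0.0082] yaw 54.9 q6 0.72 w 0.0751 F [-0.2  0.4  0.2] T [-0.01  0.03  0.02]
-> (0.556, 0.052, 0.006) tool units [-0.027 -0.039  0.035]
```

play_rows:
  deltas: [0.88,-0.03,-0.04,0.03,0,0.5,0,0,0,0,0,0,0,0,0,0,0,0,0,0,0,0,0,0,0,0,0,0,-0.3,0,0,0,0,-0.7,0,0,0,0,-0.7,0,0,0,0,-0.7,0,0,0,0,0,0]

```text
clock: 40.17
eef_pos: [0.5493, 0.0546, 0.1539]
tool_rot: [0.887, 0.461, 0.012, 0.016]
ft_force: [0.4, 1.1, -2.8]
grip_width: 0.0583
```

Run:
```python
from h import *
goto(.424,.394,.13)
```

```text
t 40.17 tcp [0.5493 0.0546 0.1539] yaw 54.9 q6 0.72 w 0.0583 F [ 0.4  1.1 -2.8] T [ 0.06  0.03 -0.04]
-> (0.424, 0.394, 0.13) tool units [ 3.423 -4.974  0.22 ]
```

play_rows:
  deltas: [0,0.25,-0.36,0,0,0,0.37,-0.54,0,0,0,0.37,-0.54,0,0,0,0.37,-0.54,0,0,0,0.37,-0.54,0,0,0,0.37,-0.54,0,0,0,0.37,-0.54,0,0,0,0.37,-0.54,0,0,0,0.37,-0.54,0,0,0,0.22,-0.3,0,0,0,0,0,0,0]

```text
clock: 41.55
eef_pos: [0.4119, 0.399, 0.1219]
tool_rot: [0.888, 0.459, -0.003, 0.018]
ft_force: [0.4, 0.0, -2.7]
grip_width: 0.0583
```

play_rows:
  deltas: [0,0,0,0,10,0,0,0,0,10,0,0,0,0,10,0,0,0,0,10,0,0,0,0,10,0,0,0,0,4,0,0,0,0,0]

```text
clock: 42.42
eef_pos: [0.414, 0.3876, 0.1166]
tool_rot: [1.0, -0.015, 0.003, 0.023]
ft_force: [-0.0, 0.1, -2.9]
grip_width: 0.0582
```

Run:
```python
from h import *
goto(.424,.394,.06)
```

```text
t 42.42 tcp [0.414  0.3876 0.1166] yaw -1.7 q6 2.37 w 0.0582 F [-0.   0.1 -2.9] T [0.07 0.01 0.05]
-> (0.424, 0.394, 0.06) tool units [ 0.157 -0.155  0.939]
```

play_rows:
  deltas: [0,0.15,-0.15,0,0,0,0,0,0.3,0,0,0,0,0.4,0,0,0,0,0.25,0,0,0,0,0,0]

```text
clock: 43.05
eef_pos: [0.428, 0.3944, 0.0577]
tool_rot: [1.0, -0.014, 0.005, 0.023]
ft_force: [-0.4, -0.0, -1.6]
grip_width: 0.0583
```

Run:
```python
from h import *
goto(.424,.394,.014); w=cam('wrist'); cv2.imwrite('pics/w_d.png',cv2.resize(w[0],(400,300)))
```

```text
t 43.05 tcp [0.428  0.3944 0.0577] yaw -1.6 q6 2.36 w 0.0583 F [-0.4 -0.  -1.6] T [ 0.04  0.05 -0.06]
-> (0.424, 0.394, 0.014) tool units [-0.073 -0.024  0.728]
```

View pics/w_d.png

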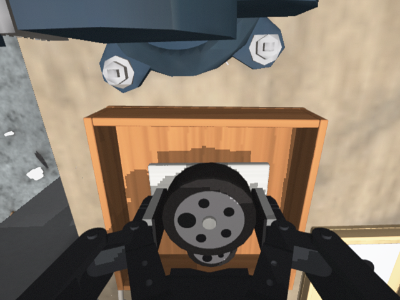

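play_rows:
  deltas: [0,-0.05,-0.02,0.25,0,0,0,0,0.25,0,0,0,0,0.14,0,0,0,0,0.06,0,0,0,0,0.03,0,0,0,0,0,0]

```text
clock: 43.85
eef_pos: [0.4271, 0.3958, 0.0147]
tool_rot: [1.0, -0.014, 0.007, 0.021]
ft_force: [0.7, -0.6, -3.7]
grip_width: 0.058
```

Run:
```python
from h import *
goto(.424,.394,.014)
```

```text
t 43.85 tcp [0.4271 0.3958 0.0147] yaw -1.6 q6 2.37 w 0.058 F [ 0.7 -0.6 -3.7] T [ 0.12  0.07 -0.01]
-> (0.424, 0.394, 0.014) tool units [-0.05   0.031  0.013]
```

play_rows:
  deltas: [0,0,0,0.02,0,0.7,0,0,0,0,0.9,0,0,0,0,0.9,0,0,-0.4,0,0.8,0,0,-0.7,0,0.75,0,0,-0.7,0,0.75,0,0.7,0,0,0.75,0,0.8,0,0,0.75,-0.02,0.8,0,0,0.75,-0.02,0.8,0,0,0.75,0,0.6,0,0,0.75,0,0,0,0]

```text
clock: 45.35
eef_pos: [0.4217, 0.1764, 0.1376]
tool_rot: [1.0, -0.013, 0.014, 0.017]
ft_force: [0.4, 0.9, -0.8]
grip_width: 0.064
```

Run:
```python
from h import *
goto(.4185,.1725,.010)
w=cam('wrist'); r=cv2.resize(w[0],(400,300))
c=cam('top'); t=cv2.resize(c[0][140:300,100:380],None,fx=1.75,fy=1.75)[:,:400]
cv2.imwrite('pics/both_s.png',np.vstack([r,t]))
```

```text
t 45.35 tcp [0.4217 0.1764 0.1376] yaw -1.5 q6 2.02 w 0.064 F [ 0.4  0.9 -0.8] T [0.08 0.1  0.01]
-> (0.4185, 0.1725, 0.01) tool units [-0.113 -0.004  2.125]
```

View pics/both_s.png

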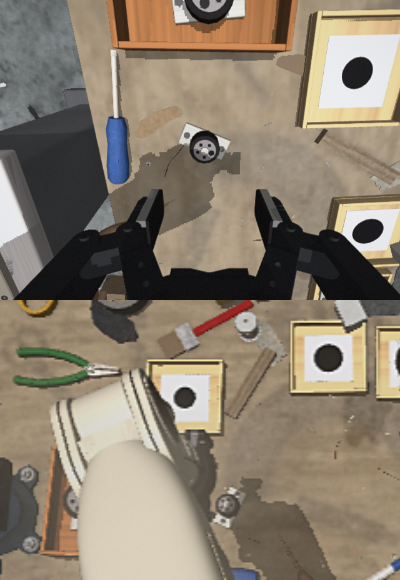

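Run:
```python
from h import *
w=cam('wrist'); p=ray(w,(326,236),.035); print(p)
c=cam('top')
try: print(measure(c,(.418,.172),.04))
except Exception as e: print(e)
goto(.4185,.1725,.010)
```

```text
[0.41899236 0.17762544 0.035     ]
([0.4178, 0.1705], np.float64(0.0337), 172, [25.0, 64.0, 420.0, 182.0])
t 45.55 tcp [0.4222 0.1792 0.1372] yaw -1.2 q6 2.02 w 0.0641 F [ 0.9  0.7 -0.5] T [0.02 0.03 0.03]
-> (0.4185, 0.1725, 0.01) tool units [-0.12   0.045  2.12 ]
```

play_rows:
  deltas: [0.75,-0.1,0,0.4,0,0.75,0,0,0.45,0,0.75,0,0,0.45,0,0.75,0,0,0.35,0,0.75,0,0,0.15,0,0.75,0,0,0,0]

```text
clock: 46.3
eef_pos: [0.4217, 0.1837, 0.0264]
tool_rot: [1.0, -0.006, 0.016, 0.015]
ft_force: [0.5, -0.5, 0.7]
grip_width: 0.0637
```

Run:
```python
from h import *
goto(.4185,.1725,.010)
w=cam('wrist'); print(proj(w,(.4185,.1725,.035))); cv2.imwrite('pics/w_s2.png',cv2.resize(w[0],(400,300)))
```

```text
t 46.3 tcp [0.4217 0.1837 0.0264] yaw -0.6 q6 2.02 w 0.0637 F [ 0.5 -0.5  0.7] T [0.03 0.07 0.  ]
-> (0.4185, 0.1725, 0.01) tool units [-0.061  0.179  0.277]
[328.53930961 346.180812  ]
```

View pics/w_s2.png

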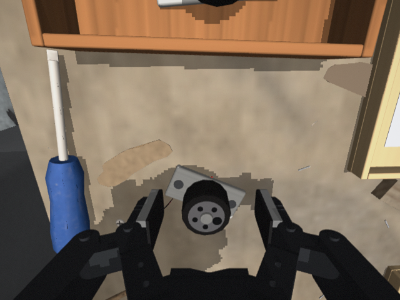

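play_rows:
  deltas: [0.75,-0.06,0.18,0,0,0.75,0,0,0.17,0,0.75,0,0,0.08,0,0.75,0,0,0,0]

```text
clock: 46.85
eef_pos: [0.4202, 0.1725, 0.0131]
tool_rot: [1.0, -0.006, 0.019, 0.014]
ft_force: [0.6, 0.3, 1.0]
grip_width: 0.064
```

Run:
```python
from h import *
goto(.4185,.1725,.010)
```

```text
t 46.85 tcp [0.4202 0.1725 0.0131] yaw -0.6 q6 2.0 w 0.064 F [0.6 0.3 1. ] T [-0.    0.06 -0.04]
-> (0.4185, 0.1725, 0.01) tool units [-0.031 -0.002  0.05 ]
```

play_rows:
  deltas: [0.7,-0.02,0,0.03,0,0.2,0,0,0,0,0,0,0,0,0,0,0,0,0,0,0,0,0,0,0,0,0,0,-0.3,0,0,0,0,-0.6,0,0,0,0,-0.6,0,0,0,0,0,0]

```text
clock: 47.98
eef_pos: [0.4136, 0.1744, 0.1013]
tool_rot: [1.0, -0.006, 0.016, 0.015]
ft_force: [0.4, 0.2, -2.9]
grip_width: 0.0343
```

Run:
```python
from h import *
goto(.5985,.251,.09)
```

```text
t 47.98 tcp [0.4136 0.1744 0.1013] yaw -0.6 q6 2.01 w 0.0343 F [ 0.4  0.2 -2.9] T [0.08 0.04 0.05]
-> (0.5985, 0.251, 0.09) tool units [ 3.06  -1.318  0.247]
```

play_rows:
  deltas: [0,0.35,-0.15,0,0,0,0.5,-0.22,0,0,0,0.5,-0.22,0,0,0,0.5,-0.22,0,0,0,0.5,-0.22,0,0,0,0.4,-0.18,0,0,0,0.25,-0.1,0,0,0,0,0,0,0,0,0,0,0,0]

```text
clock: 49.1
eef_pos: [0.5881, 0.2484, 0.0815]
tool_rot: [1.0, -0.005, 0.001, 0.021]
ft_force: [-0.6, -0.2, -3.2]
grip_width: 0.0345
```

Run:
```python
from h import *
goto(.5985,.251,.018)
```

```text
t 49.1 tcp [0.5881 0.2484 0.0815] yaw -0.6 q6 2.0 w 0.0345 F [-0.6 -0.2 -3.2] T [ 0.07 -0.01  0.  ]
-> (0.5985, 0.251, 0.018) tool units [ 0.17  -0.09   1.055]
```

play_rows:
  deltas: [0,0.17,-0.07,0.1,0,0,0,0,0.3,0,0,0,0,0.3,0,0,0,0,0.22,0,0,0,0,0.1,0,0,0,0,0,0]

```text
clock: 49.85
eef_pos: [0.5989, 0.2501, 0.0178]
tool_rot: [1.0, -0.005, 0.001, 0.02]
ft_force: [0.7, 0.4, -2.6]
grip_width: 0.0343
```

Run:
```python
from h import *
goto(.5985,.251,.017)
w=cam('wrist'); cv2.imwrite('pics/w_t.png',cv2.resize(w[0],(400,300)))
```

```text
t 49.85 tcp [0.5989 0.2501 0.0178] yaw -0.6 q6 1.99 w 0.0343 F [ 0.7  0.4 -2.6] T [ 0.11  0.03 -0.  ]
-> (0.5985, 0.251, 0.017) tool units [-0.007 -0.015  0.012]
```

View pics/w_t.png

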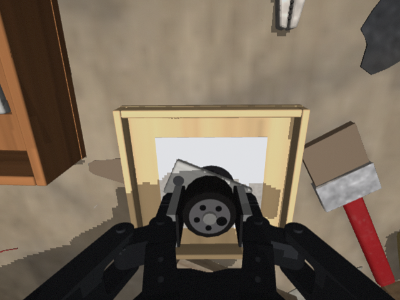

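Centred in the small tray; release, lift and clear the view.

play_rows:
  deltas: [0,0,0,0.03,0,0.6,0,0,0,0,0.75,0,0,0,0,0.75,0,0,-0.4,0,0.75,0,0,-0.8,0,0.75,0,0,-0.8,0,0.75,-0.5,0.6,-0.3,0,0.75,-0.5,0.8,0,0,0.75,-0.5,0.8,0,0,0.75,-0.5,0.8,0,0,0.75,-0.5,0.8,0,0,0.75,-0.5,0.8,0,0]

```text
clock: 51.4
eef_pos: [0.4191, -0.0217, 0.172]
tool_rot: [1.0, -0.002, 0.012, 0.019]
ft_force: [1.4, -0.5, -0.2]
grip_width: 0.0643
```

play_rows:
  deltas: [0.75,-0.2,0.9,-0.3,0,0.75,-0.2,0.9,-0.3,0,0.75,-0.2,0.9,0,0,0.75,0,0,0,0]

```text
clock: 51.9
eef_pos: [0.3783, -0.1905, 0.2172]
tool_rot: [1.0, -0.005, 0.015, 0.022]
ft_force: [0.1, 1.1, -0.4]
grip_width: 0.0638
```

Run:
```python
from h import *
goto(.4,-.2,.2)
c=cam('top')
for p in [(.656,-.123),(.599,.251),(.427,.326),(.427,.395)]:
    try: print(measure(c,p,.045))
    except Exception as e: print(e)
cv2.imwrite('pics/fin.png',cv2.resize(c[0][140:310,100:370],(800,504),interpolation=cv2.INTER_CUBIC))
```

```text
t 51.9 tcp [ 0.3783 -0.1905  0.2172] yaw -0.6 q6 1.13 w 0.0638 F [ 0.1  1.1 -0.4] T [ 0.1   0.01 -0.05]
-> (0.4, -0.2, 0.2) tool units [0.355 0.141 0.304]
([0.6546, -0.1226], np.float64(0.0613), 180, [80.0, 84.0, 655.0, -123.0])
([0.599, 0.2494], np.float64(0.0402), 90, [81.0, 79.0, 599.0, 251.0])
([0.429, 0.3283], np.float64(0.0505), 5, [73.0, 69.0, 427.0, 346.0])
([0.4367, 0.3987], np.float64(0.0628), 179, [46.0, 85.0, 437.0, 399.0])
```

View pics/fin.png

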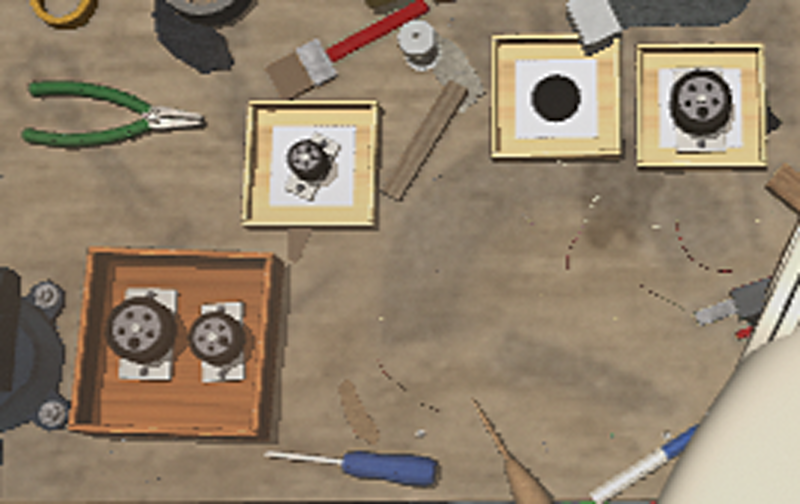

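```bash
python3 -c "
from h import *
ticket.job_done()"
```

```text
the job is handed in; nothing more can be done
```

I found four rollers on the worktop and tested all of them before sorting any. Each got one turn of about 184° in a single direction. The job is handed in at about 52 s on the robot's clock.

| Roller | What the turn showed | Where it went |
|---|---|---|
| Small | Plate stayed still (154° before, 156° after): free | Small tray |
| Large, nearer the robot | Plate stayed still in the wrist views: free | Large tray |
| Large, the other one | Plate turned round with the gripper: stuck | Scrap crate |
| Medium | Plate was carried round by about 120° (31° to 151°): catches | Scrap crate |

The final overhead picture shows both free rollers in their trays, lying flat and near the middle. Both binding rollers lie flat side by side in the crate, and the medium tray is empty. The screwdriver, the pliers and the blue and green look-alikes were not touched.

- **Small and stuck rollers:** a plate turned by half a turn looks the same from above, so their end angles alone could not tell free from stuck. I decided those two from the wrist pictures taken halfway through the turn.
- **Nearer large roller:** I did not measure its plate angle again after the turn. I judged it free from the wrist pictures at the start, middle and end, which agree with a still plate.
- **Small mismatches:** the stuck roller was dragged about 12 mm while being turned. It also sits about 10 mm from where I set it in the crate, still well inside.

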